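# Sockets back on the rail by size

### The job

Put the four loose sockets back on the socket rail, each standing upright over a post of its own and fully down on the rail, in order of size: the smallest on the post next to the red end cap, the largest at the far end. Don't knock over the half-built walking robot that stands among them.

Things in the scene. Friction and masses are not known exactly. Their poses are not given: they have to be found in the camera images.
- socket19_mid (a point): centre, half-way up (19 mm above its foot), of the smallest socket: an upright steel cylinder 27 mm across and 38 mm tall with a yellow band round its top edge; it stands hex mouth down, a 19 mm wide, 24 mm deep bore open at the bottom; the top is closed, with a black square drive recess in it. About 90 g. z axis up.
- socket24_mid (a point): centre, half-way up (20.5 mm above its foot), of the second smallest socket: an upright steel cylinder 33 mm across and 41 mm tall with a blue band round its top edge; it stands hex mouth down, a 24 mm wide, 24 mm deep bore open at the bottom; the top is closed, with a black square drive recess in it. About 130 g. z axis up.
- socket30_mid (a point): centre, half-way up (22.5 mm above its foot), of the second largest socket: an upright steel cylinder 41 mm across and 45 mm tall with an orange band round its top edge; it stands hex mouth down, a 30 mm wide, 24 mm deep bore open at the bottom; the top is closed, with a black square drive recess in it. About 210 g. z axis up.
- socket36_mid (a point): centre, half-way up (25 mm above its foot), of the largest socket: an upright steel cylinder 49 mm across and 50 mm tall with a green band round its top edge; it stands hex mouth down, a 36 mm wide, 24 mm deep bore open at the bottom; the top is closed, with a black square drive recess in it. About 310 g. z axis up.
- post_a: one of four identical white posts in a row on the socket rail, 72 mm apart, 9 mm thick and 20 mm tall with a tapering tip 3 mm across; fixed. Origin at its foot on the rail's top, 14 mm above the bench; z up, y along the rail. The letter says nothing about its place in the row.
- post_b: one of four identical white posts in a row on the socket rail, 72 mm apart, 9 mm thick and 20 mm tall with a tapering tip 3 mm across; fixed. Origin at its foot on the rail's top, 14 mm above the bench; z up, y along the rail. The letter says nothing about its place in the row.
- post_c: one of four identical white posts in a row on the socket rail, 72 mm apart, 9 mm thick and 20 mm tall with a tapering tip 3 mm across; fixed. Origin at its foot on the rail's top, 14 mm above the bench; z up, y along the rail. The letter says nothing about its place in the row.
- post_d: one of four identical white posts in a row on the socket rail, 72 mm apart, 9 mm thick and 20 mm tall with a tapering tip 3 mm across; fixed. Origin at its foot on the rail's top, 14 mm above the bench; z up, y along the rail. The letter says nothing about its place in the row.
- red_cap: the red end cap of the socket rail, 64 x 14 x 20 mm high, fixed; origin at the centre of its underside on the bench, y axis along the rail. The rail is a flat black anodised aluminium bar 60 mm wide, 14 mm high, 284 mm long, with a like grey cap at its other end. The red cap may be at either end; the nearest post is 41 mm from its centre, the others 113, 185 and 257 mm.
- walker_mid (a point): centre (29 mm above the bench) of a pupil's half-built four-legged walking robot, plywood with blue servos, green board and red batteries, 80 mm long (x), 65 mm wide, 59 mm tall, loose, about 160 g; it stands in the same row as the sockets.

How it is judged (in metres and radians):
At the end, for the whole second after the job is handed in: Counted from the red cap, the first to fourth posts carry the 19, 24, 30 and 36 mm sockets: each within 14.5 mm of its post's axis and within 16 mm of that place's distance from the red cap, seated on the rail (height within 4 mm), upright within 0.1 rad, released and at rest (horizontal distance between socket19_mid and red_cap between 0.025 and 0.057 m and (horizontal distance between socket19_mid and post_a below 0.0145 m or horizontal distance between socket19_mid and post_b below 0.0145 m or horizontal distance between socket19_mid and post_c below 0.0145 m or horizontal distance between socket19_mid and post_d below 0.0145 m) and height (world z) of socket19_mid between 0.029 and 0.037 m and angle between each of socket19_mid, socket24_mid, socket30_mid, socket36_mid's own z axis and vertical below 0.1 rad and linear speed of each of socket19, socket24, socket30, socket36 below 0.02 m/s and horizontal distance between socket24_mid and red_cap between 0.097 and 0.129 m and (horizontal distance between socket24_mid and post_a below 0.0145 m or horizontal distance between socket24_mid and post_b below 0.0145 m or horizontal distance between socket24_mid and post_c below 0.0145 m or horizontal distance between socket24_mid and post_d below 0.0145 m) and height (world z) of socket24_mid between 0.0305 and 0.0385 m and horizontal distance between socket30_mid and red_cap between 0.169 and 0.201 m and (horizontal distance between socket30_mid and post_a below 0.0145 m or horizontal distance between socket30_mid and post_b below 0.0145 m or horizontal distance between socket30_mid and post_c below 0.0145 m or horizontal distance between socket30_mid and post_d below 0.0145 m) and height (world z) of socket30_mid between 0.0325 and 0.0405 m and horizontal distance between socket36_mid and red_cap between 0.241 and 0.273 m and (horizontal distance between socket36_mid and post_a below 0.0145 m or horizontal distance between socket36_mid and post_b below 0.0145 m or horizontal distance between socket36_mid and post_c below 0.0145 m or horizontal distance between socket36_mid and post_d below 0.0145 m) and height (world z) of socket36_mid between 0.035 and 0.043 m); the robot touches nothing.
It fails at once if the half-built walking robot is knocked over (tilted more than 0.5 rad) (angle between walker_mid's own z axis and vertical above 0.5 rad).
It also fails if it takes over 112 s, if anything falls off the work surface, if the arm or the gripper's body presses on something with over 40 N, if the wrist force passes 120 N, or if a joint passes its speed limit or range.

### The arm

A 6-joint arm with a two-finger parallel gripper is mounted at the origin on the work surface. World frame = base frame: x ahead of the robot, y to its left, z up, the work surface at z = 0. Lengths are in m, angles in degrees, forces in N, time in s.
With the tool pointing down it reaches from about 0.3 to 0.75 m from the base axis. Payload 8.5 kg.
Tool frame: the origin (TCP) lies on the centre line of the jaws, within the pads' length; the fingertips stand 14 mm ahead of it and the grasp point (between the pads) lies 5 mm behind it; z points along the fingers, x is the direction in which the jaws open and shut, and the axes are right-handed (so a half turn about z gives the same grasp; the last joint's range is limited). The gripper opens to 85 mm and grips with 20 to 120 N. Pads are 22 mm wide; open, the fingers measure 114 mm over their backs; the gripper's body (76 mm by 85 mm) begins 54 mm behind the grasp point. The pads swing forward as they close: fully open they stand 13 mm farther back than shut.
Start: joints at [64.727, 21.807, 74.336, -0, 83.858, -12.336], TCP at [0.123, 0.536, 0.245] pointing down, gripper open.
Joint ranges: [-178.18, 178.18], [-50.72, 133.34], [12.68, 142.11], [-81.47, 261.47], [9.98, 163.14], [-165.26, 165.26]. Speed limits (degrees/s): [136.94, 136.94, 180, 180, 180, 180].

### API

Orientations are given as a 3x3 rotation matrix whose columns are the frame's x, y, z axes.
In Python, from rig import * gives the robot as it stands.
- The arm moves only by the shell command python3 -m crank 'ROWS' [FORCE]. ROWS is JSON, one flat list of numbers, 7 for each row, row after row: the turn, a rotation vector about the world's x, y, z in rad, then the shift along the world's x, y, z in m, then the opening in per cent of the stroke, from 0 (shut) to 100 (fully open). A call has 1 to 20 rows; each row shifts and turns the commanded pose from where the row before left it; what a row does not reach is not made up. A row lasts 1/10 s, in which the tool goes at most 50 mm and 8.59 degrees, less where a joint would pass 70% of its speed; a pose out of reach is approached as far as the arm can. A call is refused whole if a number of a shift passes 0.05 or a number of a turn 0.15, either way. A call with a gripper value outside its range is refused whole. The fingers move at their own pace and stop on an object; FORCE is the grip in N (left out, the last holds). Time passes only in rows, so rows that do not move let the fingers close. It gives the time, the measured TCP pose, the force and the opening at its end, in the units of the state.
- observe(): the state, without advancing time (a new reading comes with each control period).
- get_image(name): name is "side" or "top"; returns a dict with "frame" (400x640x3 uint8, red, green, blue), "fov_y" (degrees; the focal length in pixels is half the picture's height over the tangent of half this angle, whatever the lens; pixels are square), "cx", "cy" (the principal point, pixels), "k1" (the pictures are not rectified: a ray, as slopes to the right and down, at radius r is drawn at 1 + k1 r^2 times it, then the intrinsics apply), "world_to_cam" (4x4, takes a point from world to camera coordinates). Camera axes: x right, y up, looking along -z (the intrinsics and any distortion apply to the point x, -y, -z); pixel columns grow to the right and rows downward; lengths in m; the calibration is good to about 2 mm. A picture is of the moment at which its call begins. There is no depth.
- close_job(): hands the job in, once; it reports no verdict.
The state is a dict: "time_s": time; "q": joint angles; "qvel": joint speeds; "joint_efforts": joint torques, N m; "position": TCP position; "tool_rot": TCP orientation; "ft_force": force on the tool from outside, world axes, zero at the start; "wrist_torque": the same for the moment, N m; "grip_width": finger opening in m.
Only numpy, scipy, OpenCV 4.12 (cv2) and the standard library are available. Lean on these libraries where they do the work, as an engineer would, in place of code of your own. Each camera call takes 0.05 s, during which the arm holds its last target. There are 200 camera calls.

## Working session

There is one attempt and no reset: what is moved stays moved. The work goes in short steps, Python scripts to look and compute and a shell command to move; the robot and the scene stay as the last step left them, time stands still between calls to the robot, and variables do not carry over. Pictures are saved under pics/ and viewed, about 12 in all and at most 16, crops included, and the job is handed in when it is done.

```bash
ls; mkdir -p pics; python3 - <<'E'
from rig import *
import cv2
o=observe();print(o)
for n in("side","top"):
    d=get_image(n);cv2.imwrite(f"pics/{n}0.png",d["frame"][:,:,::-1])
    print({k:v for k,v in d.items() if k!="frame"})
E
```

```text
pics
{'time_s': 0.0, 'q': array([ 6.47275967e+01,  2.18402714e+01,  7.43846753e+01, -1.34315965e-03,
        8.38570287e+01, -1.23357206e+01]), 'qvel': array([ 0.03759399,  0.05028453,  0.07922531, -0.07468354, -0.05283044,
       -0.05368324]), 'joint_efforts': array([ 1.88587051e-04, -4.48457193e+01, -2.31282198e+01, -2.11575211e-04,
        4.76206085e-03, -1.36618388e-05]), 'position': array([0.12302003, 0.53578805, 0.24471896]), 'tool_rot': array([[ 2.23871271e-01,  9.74618544e-01, -5.89737358e-04],
       [ 9.74617713e-01, -2.23871869e-01, -1.30375119e-03],
       [-1.40268569e-03, -2.82896041e-04, -9.99998976e-01]]), 'ft_force': array([-0.22107942,  0.28326861,  0.18217431]), 'wrist_torque': array([-0.02551955,  0.06357924,  0.01993876]), 'grip_width': 0.085415347801561}
{'fov_y': 56.18485749516783, 'cx': 322.60547348953867, 'cy': 202.20783754702921, 'k1': -0.06946850521707747, 'world_to_cam': array([[ 0.88014974, -0.47436845,  0.01763555, -0.48168488],
       [ 0.29780493,  0.58071952,  0.75767873, -0.21119524],
       [-0.36966019, -0.66161878,  0.6523894 , -0.57707612],
       [ 0.        ,  0.        ,  0.        ,  1.        ]])}
{'fov_y': 48.32983689077763, 'cx': 320.77777055746554, 'cy': 191.18090522809624, 'k1': -0.11656638175576217, 'world_to_cam': array([[-1.72978195e-08, -9.99581830e-01, -2.89165263e-02,
         2.20626674e-02],
       [ 9.92364401e-01, -3.56659782e-03,  1.23288986e-01,
        -5.69808757e-01],
       [-1.23340564e-01, -2.86957292e-02,  9.91949424e-01,
        -9.07820220e-01],
       [ 0.00000000e+00,  0.00000000e+00,  0.00000000e+00,
         1.00000000e+00]])}
```

View pics/top0.png

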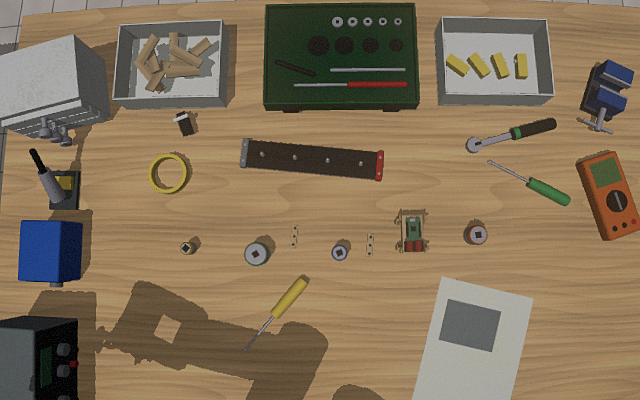

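View pics/side0.png

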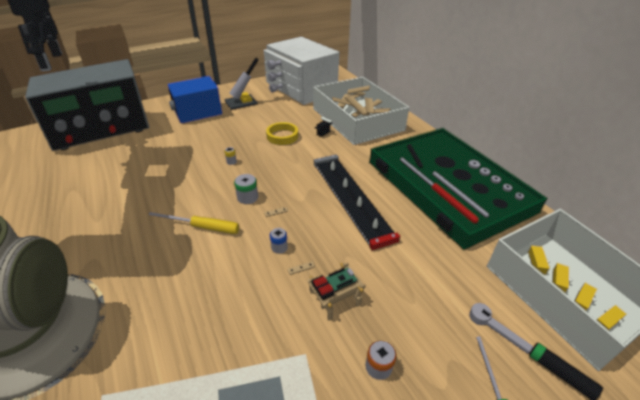

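The top view shows the rail at (245–380, 140–180) with the red cap at its right end. The sockets are at about (187,247) for 19, (257,253) for 36, (340,252) for 24 and (476,234) for 30, and the walker is at (412,230). The side view agrees. I'll zoom in to refine these.

```bash
cat > h.py <<'E'
from rig import *
import cv2, numpy as np
def cam(d):
    f=200/np.tan(np.radians(d["fov_y"]/2))
    return np.array([[f,0,d["cx"]],[0,f,d["cy"]],[0,0,1]])
def p2w(d,uv,z):
    K=cam(d); W=d["world_to_cam"]
    n=np.array([(uv[0]-K[0,2])/K[0,0],(uv[1]-K[1,2])/K[1,1]]); s=n.copy()
    for _ in range(20): s=n/(1+d["k1"]*(s@s))
    R=W[:3,:3];c=-R.T@W[:3,3]; v=R.T@np.array([s[0],-s[1],-1])
    return c+v*(z-c[2])/v[2]
def w2p(d,p):
    K=cam(d);W=d["world_to_cam"];q=W[:3,:3]@np.asarray(p,float)+W[:3,3]
    s=np.array([q[0],-q[1]])/-q[2]; s=s*(1+d["k1"]*(s@s)); return K[0,0]*s+K[:2,2]
def crop(d,x0,y0,x1,y1,k,name):
    cv2.imwrite(name,cv2.resize(d["frame"][y0:y1,x0:x1,::-1],None,fx=k,fy=k,interpolation=cv2.INTER_CUBIC))
E
python3 - <<'E'
from h import *
d=get_image("top"); crop(d,170,130,500,280,2.4,"pics/t1.png")
for n,uv,z in [("19",(187,247),.038),("24",(340,252),.041),("30",(476,234),.045),("36",(257,253),.05),("walker",(412,230),.04),
 ("p1",(262,154),.034),("p2",(295,158),.034),("p3",(328,161),.034),("p4",(361,164),.034),("red",(379,165),.02)]: print(n,p2w(d,uv,z).round(4))
E
```

```text
19 [0.4511 0.3052 0.038 ]
24 [ 0.4421 -0.0189  0.041 ]
30 [ 0.4777 -0.3025  0.045 ]
36 [0.4398 0.1525 0.05  ]
walker [ 0.4871 -0.1692  0.04  ]
p1 [0.6513 0.1479 0.034 ]
p2 [0.642  0.0764 0.034 ]
p3 [0.635  0.0056 0.034 ]
p4 [ 0.6282 -0.0648  0.034 ]
red [ 0.6284 -0.1046  0.02  ]
```

View pics/t1.png

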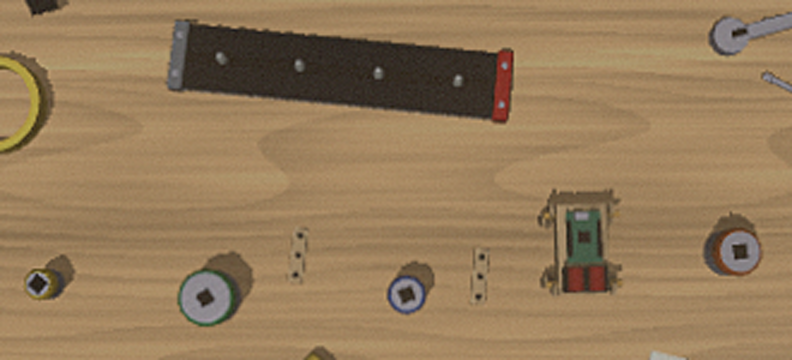

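The zoom confirms the layout. The post tips are at (262.4,154.1), (295,157.4), (327.5,160.3) and (360.9,163.7), and the socket tops are at (185.9,248.2), (339.2,252.4), (478.3,234.5) and (255.8,254.1). I'll fit the rail while starting the move towards socket 19.

```bash
python3 - <<'E'
from h import *
d=get_image("top")
for n,uv,z in [("19",(185.9,248.2),.038),("24",(339.2,252.4),.041),("30",(478.3,234.5),.045),("36",(255.8,254.1),.05)]: print(n,p2w(d,uv,z).round(4))
P=np.array([p2w(d,u,.034)[:2] for u in [(360.9,163.7),(327.5,160.3),(295,157.4),(262.4,154.1)]])
c=P.mean(0);u=np.linalg.svd(P-c)[2][0];u*=np.sign(u[1]);s=(np.arange(4)-1.5)*.072
F=c+np.outer(s,u);print(F.round(4),(P-F).round(4),np.degrees(np.arctan2(-u[0],u[1])))
# side check: projections of top-derived points, and band centres there
e=get_image("side");crop(e,210,130,410,390,2.3,"pics/s1.png")
for p in list(F): print(((w2p(e,[*p,.034])-[210,130])*2.3).round())
E
python3 -m crank '[0,0,-0.145,0.0325,-0.023,0,100, 0,0,-0.145,0.0325,-0.023,0,100, 0,0,-0.145,0.0325,-0.023,0,100, 0,0,-0.145,0.0325,-0.023,0,100, 0,0,-0.145,0.0325,-0.023,0,100, 0,0,-0.145,0.0325,-0.023,0,100, 0,0,-0.145,0.0325,-0.023,0,100, 0,0,-0.145,0.0325,-0.023,0,100, 0,0,-0.145,0.0325,-0.023,0,100, 0,0,-0.145,0.0325,-0.023,0,100, 0,0,0,0,0,0,100, 0,0,0,0,0,0,100]' 40
```

```text
19 [0.4486 0.3075 0.038 ]
24 [ 0.4413 -0.0173  0.041 ]
30 [ 0.4766 -0.3074  0.045 ]
36 [0.4375 0.155  0.05  ]
[[ 0.6287 -0.066 ]
 [ 0.6362  0.0056]
 [ 0.6437  0.0772]
 [ 0.6512  0.1488]] [[ 0.0001  0.0015]
 [ 0.0003  0.0011]
 [-0.0004 -0.0008]
 [-0.0001 -0.0018]] -5.958340251409858
[379. 208.]
[342. 158.]
[309. 114.]
[280.  75.]
time_s: 1.45
position: [0.4484, 0.3056, 0.245]
tool_rot: [[0.994, -0.105, -0.001], [-0.105, -0.994, -0.0], [-0.001, 0.0, -1.0]]
ft_force: [-0.5, 0.8, -0.7]
grip_width: 0.0852
```

View pics/s1.png

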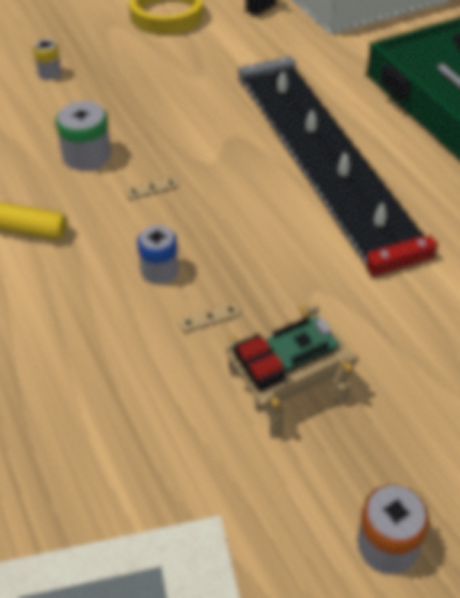

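The side view has the post tips at (381,203), (344,153), (311,111) and (283,74) in the crop, within about 2 mm of my fit. Next I descend on socket 19 and grip it.

```bash
python3 -m crank '[0,0,0,0,0.002,-0.028,100, 0,0,0,0,0,-0.028,100, 0,0,0,0,0,-0.028,100, 0,0,0,0,0,-0.028,100, 0,0,0,0,0,-0.028,100, 0,0,0,0,0,-0.028,100, 0,0,0,0,0,-0.028,100, 0,0,0,0,0,-0.028,100, 0,0,0,0,0,0,100, 0,0,0,0,0,0,0, 0,0,0,0,0,0,0, 0,0,0,0,0,0,0, 0,0,0,0,0,0,0, 0,0,0,0,0,0,0, 0,0,0,0,0,0,0, 0,0,0,0,0,0,0, 0,0,0,0,0,0,0]' 40
```

```text
time_s: 3.15
position: [0.4485, 0.3083, 0.0225]
tool_rot: [[0.995, -0.105, 0.002], [-0.105, -0.995, 0.001], [0.002, -0.001, -1.0]]
ft_force: [-2.1, -0.7, 6.3]
grip_width: 0.0254
```

```bash
python3 -m crank '[0,0,0,0,0,0.02,0, 0,0,0,0,0,0.03,0, 0,0,0,0,0,0.03,0, 0,0,0,0,0,0.03,0, 0,0,0,0.018,-0.0374,0,0, 0,0,0,0.018,-0.0374,0,0, 0,0,0,0.018,-0.0374,0,0, 0,0,0,0.018,-0.0374,0,0, 0,0,0,0.018,-0.0374,0,0, 0,0,0,0.018,-0.0374,0,0, 0,0,0,0.018,-0.0374,0,0, 0,0,0,0.018,-0.0374,0,0, 0,0,0,0.018,-0.0374,0,0, 0,0,0,0.018,-0.0374,0,0, 0,0,0,0,0,0,0, 0,0,0,0,0,0,0, 0,0,0,0,0,0,0]'
python3 - <<'E'
from h import *
d=get_image("top");e=get_image("side")
a=d["frame"][90:260,260:460];b=e["frame"][130:300,270:470]
cv2.imwrite("pics/c1.png",cv2.resize(np.hstack([a,b])[:,:,::-1],None,fx=2,fy=2,interpolation=cv2.INTER_CUBIC))
E
```

```text
time_s: 4.85
position: [0.6276, -0.065, 0.1314]
tool_rot: [[0.995, -0.104, -0.001], [-0.104, -0.995, 0.0], [-0.001, -0.0, -1.0]]
ft_force: [-0.4, -0.9, -0.5]
grip_width: 0.0252
```

View pics/c1.png

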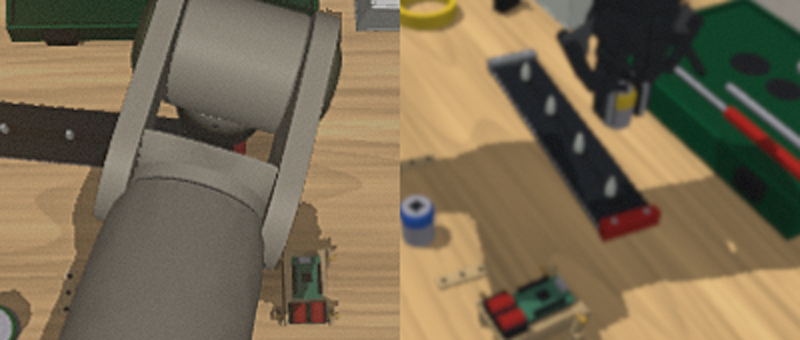

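The socket is held upright at about (622,103) in the side half of the picture. I'll lower it to just above the post and check alignment from the side.

```bash
python3 -m crank '[0,0,0,0.001,-0.001,-0.025,0, 0,0,0,0,0,-0.025,0, 0,0,0,0,0,-0.014,0, 0,0,0,0,0,0,0, 0,0,0,0,0,0,0]'
python3 - <<'E'
from h import *
e=get_image("side");o=observe();print(o["position"].round(4))
crop(e,330,170,450,260,5,"pics/s2.png")
f=o["position"][2]-.0225
for p in ([.6287,-.066,.034],[.6287,-.066,.014],[.6287,-.066,f],[.6287,-.066,f+.038]): print(((w2p(e,p)-[330,170]+.5)*5).round())
E
```

```text
time_s: 5.45
position: [0.6295, -0.0667, 0.0681]
tool_rot: [[0.995, -0.104, 0.001], [-0.104, -0.995, -0.0], [0.001, 0.0, -1.0]]
ft_force: [0.6, -0.7, -0.5]
grip_width: 0.025
[ 0.6297 -0.0669  0.0686]
[226. 255.]
[221. 291.]
[229. 233.]
[240. 160.]
```

View pics/s2.png

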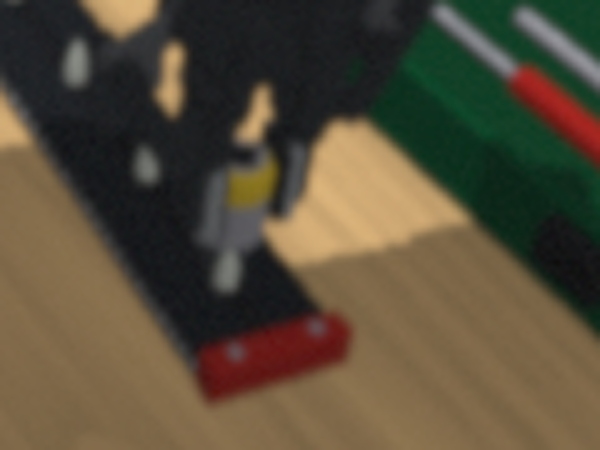

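The post tip is at (229,252) and the socket foot is centred near (235,233). That puts it about 2 mm too far right (+x/−y), so I'll correct and lower.

```bash
python3 -m crank '[0,0,0,-0.0015,0.001,-0.006,0, 0,0,0,0,0,-0.006,0, 0,0,0,0,0,-0.006,0, 0,0,0,0,0,-0.006,0, 0,0,0,0,0,-0.006,0, 0,0,0,0,0,-0.001,0, 0,0,0,0,0,0,0, 0,0,0,0,0,0,0]'
```

```text
time_s: 6.3
position: [0.6281, -0.0661, 0.0366]
tool_rot: [[0.994, -0.105, 0.001], [-0.105, -0.994, -0.0], [0.001, 0.0, -1.0]]
ft_force: [3.0, 0.4, 3.7]
grip_width: 0.0255
```

```bash
python3 -m crank '[0,0,0,0,0,0,70, 0,0,0,0,0,0,70, 0,0,0,0,0,0,90, 0,0,0,0,0,0,100, 0,0,0,0,0,0,100, 0,0,0,0,0,0,100, 0,0,0,0,0,0.02,100, 0,0,0,0,0,0.035,100, 0,0,0,0,0,0.04,100, 0,0,0,-0.0374,0.0098,0,100, 0,0,0,-0.0374,0.0098,0,100, 0,0,0,-0.0374,0.0098,0,100, 0,0,0,-0.0374,0.0098,0,100, 0,0,0,-0.0374,0.0098,0,100, 0,0,0,0,0,0,100, 0,0,0,0,0,0,100]'
python3 - <<'E'
from h import *
e=get_image("side");crop(e,200,130,410,280,3,"pics/s3.png")
E
```

```text
time_s: 7.9
position: [0.4408, -0.017, 0.1318]
tool_rot: [[0.994, -0.105, 0.001], [-0.105, -0.995, -0.0], [0.001, 0.0, -1.0]]
ft_force: [0.1, -1.2, 0.1]
grip_width: 0.0856
```

View pics/s3.png

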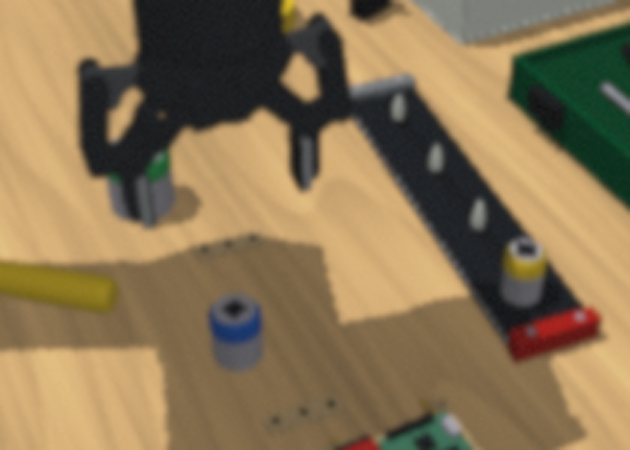

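Socket 19 stands upright and seated by the red cap at (523,275). The gripper is centred over the blue-banded socket, so I'll pick that up next.

```bash
python3 -m crank '[0,0,0,0,0,-0.027,100, 0,0,0,0,0,-0.027,100, 0,0,0,0,0,-0.027,100, 0,0,0,0,0,-0.027,100, 0,0,0,0,0,0,100, 0,0,0,0,0,0,0, 0,0,0,0,0,0,0, 0,0,0,0,0,0,0, 0,0,0,0,0,0,0, 0,0,0,0,0,0,0, 0,0,0,0,0,0,0, 0,0,0,0,0,0,0]'
python3 -m crank '[0,0,0,0,0,0.02,0, 0,0,0,0,0,0.03,0, 0,0,0,0,0,0.03,0, 0,0,0,0,0,0.03,0, 0,0,0,0.039,0.0045,0,0, 0,0,0,0.039,0.0045,0,0, 0,0,0,0.039,0.0045,0,0, 0,0,0,0.039,0.0045,0,0, 0,0,0,0.039,0.0045,0,0, 0,0,0,0,0,0,0, 0,0,0,0,0,0,0]'
```

```text
time_s: 9.15
position: [0.4412, -0.0171, 0.0245]
tool_rot: [[0.994, -0.105, 0.002], [-0.105, -0.994, -0.001], [0.002, 0.0, -1.0]]
ft_force: [-1.1, 0.1, 8.7]
grip_width: 0.0317
time_s: 10.25
position: [0.6354, 0.0057, 0.1329]
tool_rot: [[0.995, -0.104, -0.001], [-0.104, -0.995, 0.0], [-0.001, 0.0, -1.0]]
ft_force: [0.1, 0.2, -2.3]
grip_width: 0.0316
```

```bash
python3 -m crank '[0,0,0,0.0005,0,-0.025,0, 0,0,0,0,0,-0.025,0, 0,0,0,0,0,-0.012,0, 0,0,0,0,0,-0.007,0, 0,0,0,0,0,-0.007,0, 0,0,0,0,0,-0.007,0, 0,0,0,0,0,-0.007,0, 0,0,0,0,0,-0.004,0, 0,0,0,0,0,0,0, 0,0,0,0,0,0,0]'
```

```text
time_s: 11.25
position: [0.6363, 0.0055, 0.0395]
tool_rot: [[0.994, -0.105, 0.0], [-0.105, -0.994, -0.0], [0.0, 0.0, -1.0]]
ft_force: [-0.6, 0.6, -1.2]
grip_width: 0.0317
```

```bash
python3 -m crank '[0,0,0,0,0,-0.0015,0, 0,0,0,0,0,0,0, 0,0,0,0,0,0,70, 0,0,0,0,0,0,90, 0,0,0,0,0,0,100, 0,0,0,0,0,0,100, 0,0,0,0,0,0,100, 0,0,0,0,0,0.02,100, 0,0,0,0,0,0.035,100, 0,0,0,0,0,0.04,100, 0,0,0,-0.0331,0.0249,0,100, 0,0,0,-0.0331,0.0249,0,100, 0,0,0,-0.0331,0.0249,0,100, 0,0,0,-0.0331,0.0249,0,100, 0,0,0,-0.0331,0.0249,0,100, 0,0,0,-0.0331,0.0249,0,100, 0,0,0,0,0,0,100, 0,0,0,0,0,0,100]'
python3 - <<'E'
from h import *
e=get_image("side");crop(e,200,130,410,280,3,"pics/s4.png")
E
```

```text
time_s: 13.05
position: [0.4375, 0.1553, 0.1332]
tool_rot: [[0.995, -0.104, 0.001], [-0.104, -0.995, -0.0], [0.001, -0.0, -1.0]]
ft_force: [1.3, -0.4, -0.5]
grip_width: 0.0854
```

View pics/s4.png

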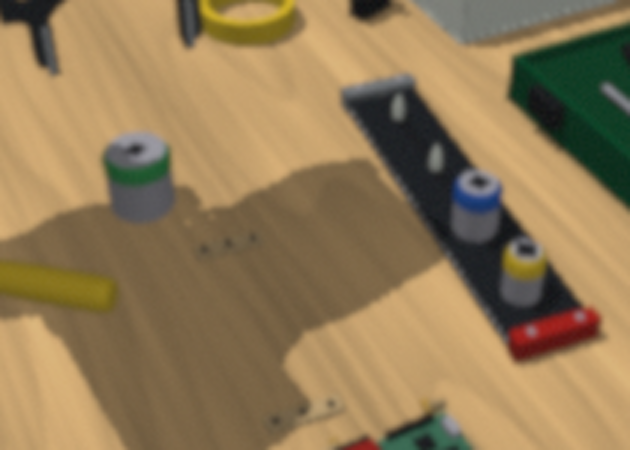

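Socket 24 is seated at (476,207) next to socket 19 at (523,275). Now socket 36, which goes to the far post at (0.651, 0.149).

```bash
python3 -m crank '[0,0,0,0,0,-0.027,100, 0,0,0,0,0,-0.027,100, 0,0,0,0,0,-0.027,100, 0,0,0,0,0,-0.027,100, 0,0,0,0,0,0,100, 0,0,0,0,0,0,0, 0,0,0,0,0,0,0, 0,0,0,0,0,0,0, 0,0,0,0,0,0,0, 0,0,0,0,0,0,0, 0,0,0,0,0,0,0]' 60
python3 -m crank '[0,0,0,0,0,0.02,0, 0,0,0,0,0,0.03,0, 0,0,0,0,0,0.03,0, 0,0,0,0,0,0.03,0, 0,0,0,0.0356,-0.0011,0,0, 0,0,0,0.0356,-0.0011,0,0, 0,0,0,0.0356,-0.0011,0,0, 0,0,0,0.0356,-0.0011,0,0, 0,0,0,0.0356,-0.0011,0,0, 0,0,0,0.0356,-0.0011,0,0, 0,0,0,0,0,0,0, 0,0,0,0,0,0,0]'
```

```text
time_s: 14.2
position: [0.4384, 0.1549, 0.0267]
tool_rot: [[0.994, -0.105, 0.003], [-0.105, -0.994, 0.0], [0.003, -0.0, -1.0]]
ft_force: [-1.9, -1.5, 11.5]
grip_width: 0.0463
time_s: 15.4
position: [0.6509, 0.1482, 0.1345]
tool_rot: [[0.994, -0.105, -0.001], [-0.105, -0.994, -0.0], [-0.001, 0.0, -1.0]]
ft_force: [-1.6, -0.3, -3.2]
grip_width: 0.0464
```

```bash
python3 -m crank '[0,0,0,0.0005,0.0005,-0.025,0, 0,0,0,0,0,-0.025,0, 0,0,0,0,0,-0.012,0, 0,0,0,0,0,-0.007,0, 0,0,0,0,0,-0.007,0, 0,0,0,0,0,-0.007,0, 0,0,0,0,0,-0.007,0, 0,0,0,0,0,-0.003,0, 0,0,0,0,0,0,0, 0,0,0,0,0,0,0]'
```

```text
time_s: 16.4
position: [0.6518, 0.1488, 0.0421]
tool_rot: [[0.994, -0.105, 0.0], [-0.105, -0.994, 0.0], [0.0, -0.0, -1.0]]
ft_force: [0.3, -0.1, -3.7]
grip_width: 0.0463
```

```bash
python3 -m crank '[0,0,0,0,0,-0.0015,0, 0,0,0,0,0,0,0, 0,0,0,0,0,0,90, 0,0,0,0,0,0,100, 0,0,0,0,0,0,100, 0,0,0,0,0,0.025,100, 0,0,0,0,0,0.035,100, 0,0,0,0,0,0.04,100, 0,0,0,-0.0146,-0.038,0,100, 0,0,0,-0.0146,-0.038,0,100, 0,0,0,-0.0146,-0.038,0,100, 0,0,0,-0.0146,-0.038,0,100, 0,0,0,-0.0146,-0.038,0,100, 0,0,0,-0.0146,-0.038,0,100, 0,0,0,-0.0146,-0.038,0,100, 0,0,0,-0.0146,-0.038,0,100, 0,0,0,-0.0146,-0.038,0,100, 0,0,0,-0.0146,-0.038,0,100, 0,0,0,-0.0146,-0.038,0,100, 0,0,0,-0.0146,-0.038,0,100]'
python3 -m crank '[0,0,0,0,0,0,100, 0,0,0,0,0,0,100]'
python3 - <<'E'
from h import *
e=get_image("side");crop(e,250,130,450,390,2.3,"pics/s5.png")
for p in ([.4766,-.3074,.045],):print((w2p(e,p)-[250,130])*2.3)
E
```

```text
time_s: 18.4
position: [0.4757, -0.3088, 0.1407]
tool_rot: [[0.994, -0.105, 0.001], [-0.105, -0.994, -0.0], [0.001, 0.0, -1.0]]
ft_force: [0.5, -0.7, 0.2]
grip_width: 0.0853
time_s: 18.6
position: [0.4762, -0.3076, 0.1404]
tool_rot: [[0.994, -0.106, 0.0], [-0.106, -0.994, 0.0], [0.0, -0.0, -1.0]]
ft_force: [0.0, 0.1, -0.1]
grip_width: 0.0856
[304.8502655  515.06111371]
```

View pics/s5.png

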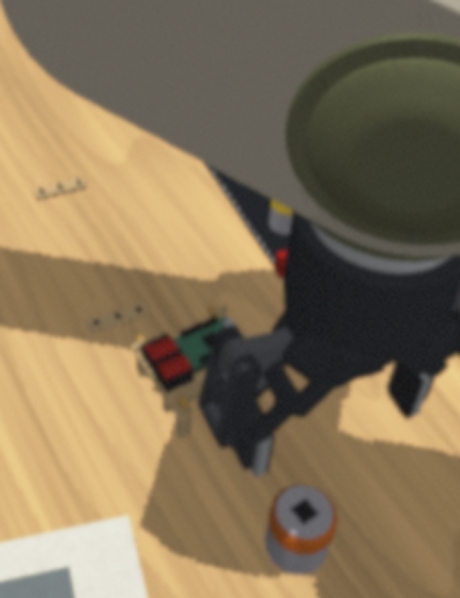

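Socket 30's top is at (303,512), as predicted, and the walker still stands at (180,355). I'll grip socket 30 and carry it to the third post, passing over the walker with clearance.

```bash
python3 -m crank '[0,0,0,0,0,-0.029,100, 0,0,0,0,0,-0.029,100, 0,0,0,0,0,-0.029,100, 0,0,0,0,0,-0.029,100, 0,0,0,0,0,0,100, 0,0,0,0,0,0,0, 0,0,0,0,0,0,0, 0,0,0,0,0,0,0, 0,0,0,0,0,0,0, 0,0,0,0,0,0,0, 0,0,0,0,0,0,0]' 60
python3 -m crank '[0,0,0,0,0,0.025,0, 0,0,0,0,0,0.035,0, 0,0,0,0,0,0.035,0, 0,0,0,0,0,0.035,0, 0,0,0,0.0168,0.0385,0,0, 0,0,0,0.0168,0.0385,0,0, 0,0,0,0.0168,0.0385,0,0, 0,0,0,0.0168,0.0385,0,0, 0,0,0,0.0168,0.0385,0,0, 0,0,0,0.0168,0.0385,0,0, 0,0,0,0.0168,0.0385,0,0, 0,0,0,0.0168,0.0385,0,0, 0,0,0,0.0168,0.0385,0,0, 0,0,0,0.0168,0.0385,0,0, 0,0,0,0,0,0,0, 0,0,0,0,0,0,0]'
```

```text
time_s: 19.75
position: [0.477, -0.3075, 0.0262]
tool_rot: [[0.994, -0.105, 0.002], [-0.105, -0.994, -0.002], [0.002, 0.002, -1.0]]
ft_force: [-1.1, 2.3, 8.8]
grip_width: 0.0381
time_s: 21.35
position: [0.6442, 0.0785, 0.1544]
tool_rot: [[0.995, -0.103, -0.0], [-0.103, -0.995, -0.0], [-0.0, 0.0, -1.0]]
ft_force: [-0.1, -0.3, -3.0]
grip_width: 0.038
```

```bash
python3 -m crank '[0,0,0,-0.0005,-0.001,-0.03,0, 0,0,0,0,0,-0.03,0, 0,0,0,0,0,-0.021,0, 0,0,0,0,0,-0.007,0, 0,0,0,0,0,-0.007,0, 0,0,0,0,0,-0.007,0, 0,0,0,0,0,-0.007,0, 0,0,0,0,0,-0.004,0, 0,0,0,0,0,0,0, 0,0,0,0,0,0,0]'
```

```text
time_s: 22.35
position: [0.6441, 0.0769, 0.0416]
tool_rot: [[0.995, -0.105, 0.0], [-0.105, -0.995, -0.0], [0.0, -0.0, -1.0]]
ft_force: [-0.6, 0.2, -1.7]
grip_width: 0.0381
```

Now I'll release, lift, and back off towards the left for a clear final look.

```bash
python3 -m crank '[0,0,0,0,0,-0.0015,0, 0,0,0,0,0,0,0, 0,0,0,0,0,0,90, 0,0,0,0,0,0,100, 0,0,0,0,0,0,100, 0,0,0,0,0,0.025,100, 0,0,0,0,0,0.035,100, 0,0,0,0,0,0.04,100, 0,0,0,-0.03,0.03,0.02,100, 0,0,0,-0.03,0.03,0.02,100, 0,0,0,-0.03,0.03,0.02,100, 0,0,0,-0.03,0.03,0.01,100, 0,0,0,-0.03,0.03,0,100, 0,0,0,-0.03,0.03,0,100, 0,0,0,-0.03,0.03,0,100, 0,0,0,-0.03,0.03,0,100, 0,0,0,-0.03,0.03,0,100, 0,0,0,0,0,0,100, 0,0,0,0,0,0,100]'
python3 - <<'E'
from h import *
d=get_image("top");e=get_image("side")
a=d["frame"][120:290,230:430];b=e["frame"][140:310,230:430]
cv2.imwrite("pics/f.png",cv2.resize(np.hstack([a,b])[:,:,::-1],None,fx=2,fy=2,interpolation=cv2.INTER_CUBIC))
for p,h in (((.6287,-.066),.038),((.6362,.0056),.041),((.6437,.0772),.045),((.6512,.1488),.05)):
    print(((w2p(d,[*p,.014+h])-[230,120])*2).round(),((w2p(e,[*p,.014+h])-[230,140])*2+[400,0]).round())
E
```

```text
time_s: 24.25
position: [0.3735, 0.3473, 0.21]
tool_rot: [[0.995, -0.103, 0.001], [-0.103, -0.995, 0.0], [0.001, -0.0, -1.0]]
ft_force: [0.1, 0.3, 0.9]
grip_width: 0.0851
[264.  84.] [691. 148.]
[196.  77.] [659. 102.]
[127.  70.] [630.  61.]
[59. 62.] [604.  24.]
```

View pics/f.png

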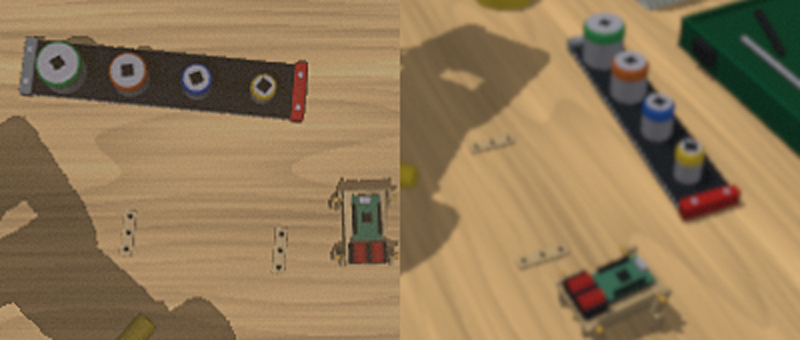

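The socket tops are at (263,86), (197,77), (127,71) and (58,63) in the top view, and (691,145), (659,101), (630,60) and (605,22) in the side view. All are within about 3 px of where seated, upright sockets should appear, and the walker is standing. I'm handing in.

```bash
python3 -c "
from rig import *
print(close_job())"
```

```text
the job is handed in; nothing more can be done
None
```

All four sockets are back on the rail, in the order 19, 24, 30, 36 mm counting from the red cap. I handed the job in at about 24 s, well inside the 112 s limit; the hand-in reports no verdict.

**Seating:** In the last top and side pictures, each socket's top is within about 3 px (roughly 2–3 mm) of where a seated, upright socket should appear.

**Walker and arm:** The walking robot still stands. The arm is clear of everything with the gripper open, and the highest wrist force I read was about 12 N.

**Failures or disagreements:** No check failed. The measured grip widths came out 1–3 mm below the nominal socket diameters. That was the same pattern for all four and had no effect.

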